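# Set the straightedge on a gel's dye front under the viewer's hood

### The job

Get the gel ready for its photograph: press the front of the amber hood to unlatch it and let it spring up, slide the straightedge over the cassette, without lifting it off the glass, until its graduated edge runs through the middle of both red dots, let go of it and press the hood down until it latches shut again. Leave the tip box, the bottle and the microplate where they are.

Things in the scene. Friction and masses are not known exactly. Their poses are not given: they have to be found in the camera images.
- viewer: Blue-light gel viewer, fixed: white housing 300 (its x) by 340 (its y) by 75 mm high with a lit pale blue glass top; origin: centre of its underside, -x side is the front (dark panel, towards the robot). An amber clear hood covers the glass: a box open below, 250 mm from hinge to front, 310 wide, 54 deep, walls 4 mm; hinge axis along y at x = +135, z = 76 mm. Grey catch block on the deck behind the hood's front: 24 mm high.
- cover (a joint): Angle (rad) of the hood: latched shut about 0 (to 0.01), lower stop -0.05, sprung open 1.2 (its stop), leaning over the rear of the glass. Push-push latch: press the front edge down to the lower stop (some 10 mm, 3 to 6 N), let go, and a spring swings it up in 1.5 s (fingers out of its way). To shut: press it from above (up to 8 N) all the way to the lower stop and let go; it then stays shut.
- cover_press (a point): Middle of the dark press pad (24 by 70 mm) on the outside of the hood's top sheet: 228 mm ahead of the hinge axis and 54 mm above it when shut (130 mm above the bench), 22 mm behind the front edge. It swings with the hood: its x axis runs along the sheet towards the hinge, z out of the sheet.
- cassette: Gel between glass plates, lying on the viewer's glass under the hood, held fast: 140 (its x) by 200 (its y) by 6 mm, with pale side strips, blue bands in 8 lanes and a violet line (the dye front) across. Origin: centre of its underside, 75 mm above the bench. +x towards the viewer's hinge, z up.
- dot_left (a point): Centre of the left red marker dot, 7 mm across, on top of the cassette at x = +45, y = +80, z = 6 mm in the cassette's frame.
- dot_right (a point): Centre of the right red marker dot, 7 mm across, on top of the cassette at x = +45, y = -80, z = 6 mm in the cassette's frame.
- ruler: Loose flat aluminium straightedge, 0.08 to 0.15 kg: blade 36 (x) by 220 (y) by 4 mm, origin centre of its underside, z up. Graduated edge (black ticks): x = +18 mm, the hinge side; blue stripe on the other. Black flat-sided grip at its middle: 24 mm along x, 22 along y, top 30 mm over the underside. On the dots, the open hood's front stands above it: reach in 25 to 45 degrees from vertical.
- tip_box: Loose bystander: blue pipette tip box with a white top, 86 by 122 by 58 mm, beside the viewer. Origin: centre of its underside.
- bottle: Loose bystander: glass bottle with a blue cap, 60 mm across, 126 mm high, beside the viewer. Origin: centre of its underside.
- microplate: Loose bystander: pale well plate 127 by 85 by 14 mm, beside the viewer. Origin: centre of its underside.

How it is judged:
On the way, in this order (a step that is already met when the one before it is completed fails the run):
1. the hood is unlatched and has sprung up (its angle above 0.9 rad) (value of joint cover above 0.9 rad), for 0.2 s.
2. with the hood up, the straightedge lies flat with its graduated edge within 3.5 mm of the centres of both red dots, both dots within its length, and nothing of the robot touches it (value of joint cover above 0.9 rad and x of dot_left in the frame of ruler between 0.0145 and 0.0215 m and x of dot_right in the frame of ruler between 0.0145 and 0.0215 m and y of dot_left in the frame of ruler below 0.109 m and y of dot_right in the frame of ruler above -0.109 m and contact force between each of the arm, the fingers and ruler below 0.1 N and angle between ruler's own z axis and vertical below 0.06 rad), for 0.3 s.
At the end, for the whole second after the job is handed in: The hood is latched shut (angle within 0.02 rad of zero, staying so by itself) and beneath it the straightedge lies flat and still with its graduated edge within 3.5 mm of the centres of both red dots, both dots within its length (value of joint cover between -0.02 and 0.02 rad and x of dot_left in the frame of ruler between 0.0145 and 0.0215 m and x of dot_right in the frame of ruler between 0.0145 and 0.0215 m and y of dot_left in the frame of ruler below 0.109 m and y of dot_right in the frame of ruler above -0.109 m and angle between ruler's own z axis and vertical below 0.06 rad and linear speed of ruler below 0.01 m/s); the robot touches nothing.
It fails at once if the straightedge is lifted more than 12 mm off the glass of the cassette (z of ruler in the frame of cassette above 0.018 m).
It fails at once if the tip box is pushed more than 25 mm (distance of tip_box from where it was at the start of the episode above 0.025 m).
It fails at once if the bottle is pushed more than 25 mm or knocked over (distance of bottle from where it was at the start of the episode above 0.025 m).
It fails at once if the microplate is pushed more than 25 mm (distance of microplate from where it was at the start of the episode above 0.025 m).
It also fails if it takes over 72 s, if anything falls off the work surface, if the arm or the gripper's body presses on something with over 40 N, if the wrist force passes 120 N, or if a joint passes its speed limit or range.

### The arm

A 7-joint arm with a two-finger parallel gripper is mounted at the origin on the work surface. World frame = base frame: x ahead of the robot, y to its left, z up, the work surface at z = 0. Lengths are in m, angles in rad, forces in N, time in s.
With the tool pointing down it reaches from about 0.35 to 0.9 m from the base axis. Payload 19.9 kg.
Tool frame: the origin (TCP) lies between the finger pads; the fingertips stand 19 mm ahead of it and the grasp point (between the pads) is the TCP; z points along the fingers, y is the line along which they close (so a half turn about z gives the same grasp; the last joint's range is limited). The gripper opens to 94 mm and grips with 3 to 60 N. Pads are 16 mm wide; open, the fingers measure 119 mm over their backs; the gripper's body (75 mm by 177 mm) begins 78 mm behind the grasp point.
Start: joints at [-1.389, 0.417, -0.01, 1.614, 0.005, 1.111, -0.053], TCP at [0.138, 0.61, 0.203] pointing down, gripper open.
Joint ranges: [-2.81, 2.81], [-0.39, 2.02], [-1.27, 1.25], [0.06, 2.57], [-1.19, 4.33], [0.19, 2], [-2.82, 2.82]. Speed limits (rad/s): [1.89, 1.89, 2.39, 2.39, 3.01, 3.01, 3.01].

### API

Orientations are given as a 3x3 rotation matrix whose columns are the frame's x, y, z axes.
In Python, from rig import robot gives the robot as it stands. Calls block until the motion is done:
- robot.move_ptp(position, orientation): joint-space move of the TCP to a pose.
- robot.move_linear(position, velocity=0.15, frame=None, threshold=None): straight line of the TCP; frame=None keeps the orientation; velocity is the mean speed in m/s. With threshold (N) it stops when the force on the tool has changed by that much, and returns True; else False.
- robot.goto_joints(angles): joint-space move.
- robot.gripper_to(opening): finger opening in m; the grip force is fixed at half the most; returns when the fingers have stopped.
- robot.pause(seconds).
- robot.ik(position, orientation): joint angles nearest the present ones, or None.
- robot.get_state(): the state.
- robot.grab_frame(name): name is "scene" or "top"; returns the picture (480x640x3 uint8, red, green, blue); there is no depth.
- robot.camera_info(name): a dict with "fx", "fy", "cx", "cy" (pixels), "dist" ([k1, k2, p1, p2, k3] as OpenCV has them; the pictures are not rectified), "rvec" (rotation vector, rad) and "tvec" (3), from world to camera coordinates, as OpenCV has them. Camera axes: x right, y down, z forward; pixel columns grow to the right and rows downward; lengths in m; the calibration is good to about 2 mm. A picture is of the moment at which its call begins. camera_info takes no time and is no camera call.
A pose or a line that the arm cannot do raises robot.PlanningError and nothing moves.
- robot.sign_off(): hands the job in; it is judged then, once.
The state is a dict: "time": time; "qpos": joint angles; "joint_vel": joint speeds; "effort": joint torques, N m; "ee_pos": TCP position; "tool_rot": TCP orientation; "force": force on the tool from outside, world axes, zero at the start; "moment": the same for the moment, N m; "opening": finger opening in m; "grasp_force": force on a finger pad.
Only numpy, scipy, OpenCV 4.12 (cv2) and the standard library are available. Lean on these libraries where they do the work, as an engineer would, in place of code of your own. Each camera call takes 0.05 s, during which the arm holds its last target. There are 200 camera calls.

## Working session

There is one attempt and no reset: what is moved stays moved. The work goes in short steps, each a Python script; the robot and the scene stay as the last script left them, time stands still between calls to the robot, and variables do not carry over. Pictures are saved under pics/ and viewed, at most 13 in all, crops included, and the job is handed in when it is done.

```bash
mkdir -p pics; ls
python3 - <<'E'
from rig import robot
import cv2
for n in("scene","top"):
    im=robot.grab_frame(n); cv2.imwrite(f"pics/{n}0.png",im[:,:,::-1]); print(n,robot.camera_info(n))
s=robot.get_state();print(s["time"],s["ee_pos"],s["tool_rot"],s["force"])
E
```

```text
pics
scene {'fx': 457.32891660489423, 'fy': 457.32891660489423, 'cx': 318.16145275251006, 'cy': 237.35585108116834, 'dist': array([-0.12056599,  0.        ,  0.        ,  0.        ,  0.        ]), 'rvec': array([ 1.81395695,  1.50748561, -0.75375074]), 'tvec': array([-0.12937613, -0.28825799,  1.54330177])}
top {'fx': 450.5647283336004, 'fy': 450.5647283336004, 'cx': 319.0039266922172, 'cy': 233.78649667359846, 'dist': array([-0.1076416,  0.       ,  0.       ,  0.       ,  0.       ]), 'rvec': array([ 2.14944805, -2.20078761,  0.12736558]), 'tvec': array([0.04037685, 0.6214782 , 1.09872756])}
0.1 [0.13803143 0.60923449 0.20211498] [[-9.75290246e-01  2.20927397e-01 -1.48614247e-04]
 [ 2.20927431e-01  9.75289700e-01 -1.03535127e-03]
 [-8.37955174e-05 -1.04260096e-03 -9.99999453e-01]] [-0.68020491  0.54087694 -0.50780148]
```

View pics/scene0.png

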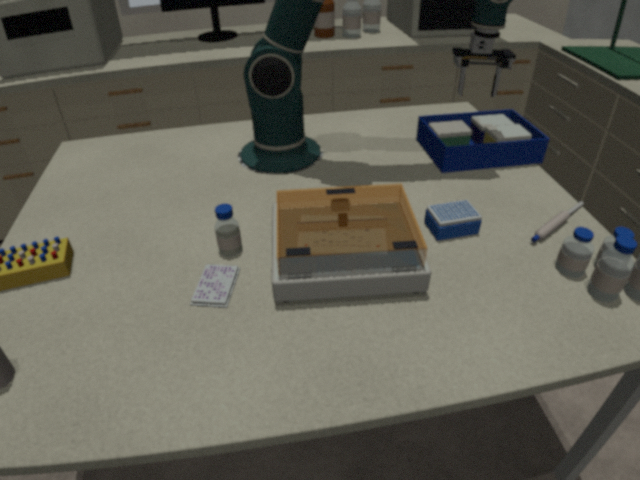

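View pics/top0.png

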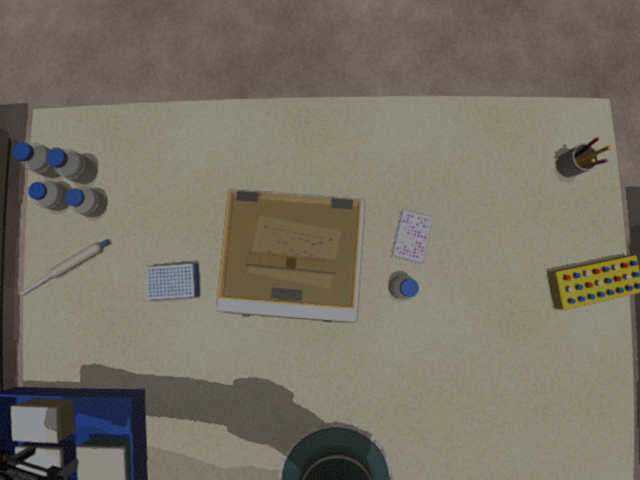

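The scene view shows the hood, pad and bystanders. In the top view the viewer spans about (217–365, 190–320), the press pad is near (287,294) and the straightedge grip near (291,263).

```bash
cat > h.py <<'E'
from rig import robot
import numpy as np, cv2
def ray(n,uv,z):
    c=robot.camera_info(n);K=np.array([[c["fx"],0,c["cx"]],[0,c["fy"],c["cy"]],[0,0,1]])
    p=cv2.undistortPoints(np.array(uv,float).reshape(-1,1,2),K,c["dist"]).reshape(-1,2)
    R=cv2.Rodrigues(c["rvec"])[0];o=-R.T@c["tvec"];d=np.c_[p,np.ones(len(p))]@R
    return o+d*((np.array(z)-o[2])/d[:,2])[:,None]
def proj(n,X):
    c=robot.camera_info(n);K=np.array([[c["fx"],0,c["cx"]],[0,c["fy"],c["cy"]],[0,0,1]])
    return cv2.projectPoints(np.array(X,float).reshape(-1,1,3),c["rvec"],c["tvec"],K,c["dist"])[0].reshape(-1,2)
def blobs(mask,amin):
    n,l,st,ce=cv2.connectedComponentsWithStats(mask.astype(np.uint8))
    return [(ce[i],st[i],l==i) for i in range(1,n) if st[i,4]>=amin]
E
python3 - <<'E'
from h import *
im=robot.grab_frame("top")
cv2.imwrite("pics/c1.png",cv2.resize(im[180:330,205:375,::-1],None,fx=4.6,fy=4,interpolation=cv2.INTER_CUBIC)[:600,:800])
hsv=cv2.cvtColor(im,cv2.COLOR_RGB2HSV)
sub=np.zeros(im.shape[:2],bool);sub[185:325,210:372]=1
g=sub&(hsv[...,1]<90)&(im.max(2)<110)
for c,s,m in blobs(g,30): print("dark",c,s,ray("top",[c],[.13])[0])
w=sub&(hsv[...,1]<50)&(im.max(2)>130)
for c,s,m in blobs(w,100):
    r=cv2.minAreaRect(np.argwhere(m)[:,::-1].astype(np.float32)); print("white",c,s,r)
E
```

```text
dark [247.03478261 195.39130435] [236 190  26  12 230] [0.70523664 0.19153058 0.13      ]
dark [341.6512605 203.       ] [330 197  24  13 238] [ 0.68239719 -0.02681246  0.13      ]
dark [286.20540541 293.49189189] [270 286  33  15 370] [0.47808731 0.10469909 0.13      ]
dark [245.         314.33333333] [235 313  20   4  39] [0.43319423 0.1987111  0.13      ]
dark [322.325 320.025] [308 319  25   4  40] [0.416568  0.0244733 0.13     ]
white [290.94617853 265.04434072] [ 210  185  162  140 6856] ((290.5, 254.5), (139.0, 161.0), 90.0)
```

View pics/c1.png

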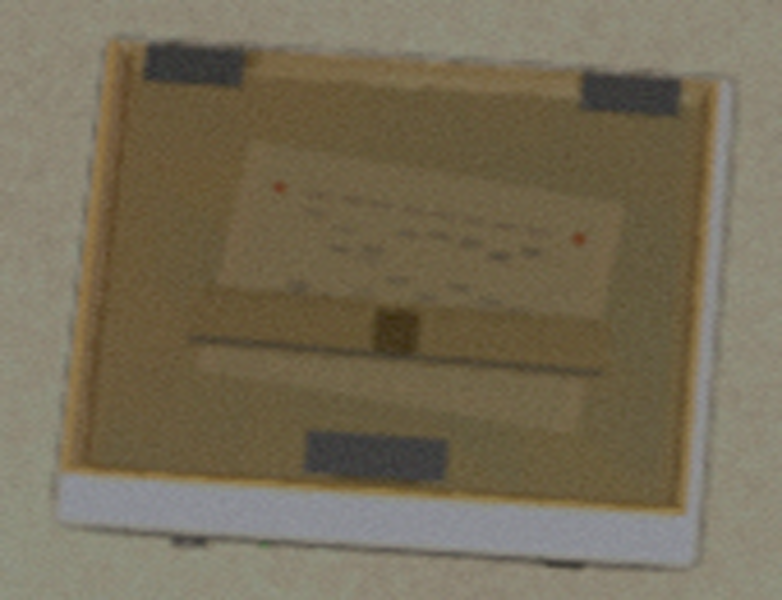

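The crop shows the red dots at about (265.7,226.8) and (330.7,239.8) px. The dark pad and hinge blocks are distinct, and pad-to-hinge distances are plausible (viewer yaw about -0.104). Next I press the pad.

```bash
cat >> h.py <<'E'
def rot(yaw,tilt=0):
    """y along yaw's y, tool z down tilted so that fingers point +x by tilt"""
    ex=np.array([np.cos(yaw),np.sin(yaw),0]);y=np.array([-ex[1],ex[0],0])
    z=np.sin(tilt)*ex+np.array([0,0,-np.cos(tilt)]);return np.c_[np.cross(y,z),y,z]
VY=-0.104; EX=np.array([np.cos(VY),np.sin(VY),0]); PAD=np.array([.478,.1047,.13])
E
python3 - <<'E'
from h import *
print("dots",ray("top",[[265.65,226.75],[330.65,239.75]],.081+np.zeros(2)))
robot.gripper_to(0.0)
R=rot(VY)
robot.move_ptp(PAD+[0,0,.07],R)
print(robot.get_state()["time"])
a=robot.move_linear(PAD+[0,0,.019],.1,threshold=2.0);s=robot.get_state();print(a,s["ee_pos"],s["force"])
b=robot.move_linear(PAD+[0,0,.019-.014],.03,threshold=9);s=robot.get_state();print(b,s["ee_pos"],s["force"])
robot.move_linear(s["ee_pos"]-.13*EX+[0,0,.08],.35)
robot.pause(1.6)
s=robot.get_state();print(s["time"],s["ee_pos"],s["force"])
im=robot.grab_frame("top")
cv2.imwrite("pics/t2.png",im[100:420,150:450,::-1].repeat(2,0)[:600].repeat(2,1))
im=robot.grab_frame("scene");cv2.imwrite("pics/s2.png",im[:,:,::-1])
E
```

```text
dots [[ 0.63712064  0.15423755  0.081     ]
 [ 0.60217997 -0.00110203  0.081     ]]
3.7417
True [0.47775729 0.10523342 0.19651312] [ 0.01612897 -0.07120979  0.23576501]
False [0.47803996 0.10470919 0.13507302] [-0.09631066 -0.35872108  0.19235423]
8.4417 [0.34874138 0.11818948 0.21506669] [-0.0327183   0.21705257 -0.34620849]
```

View pics/t2.png

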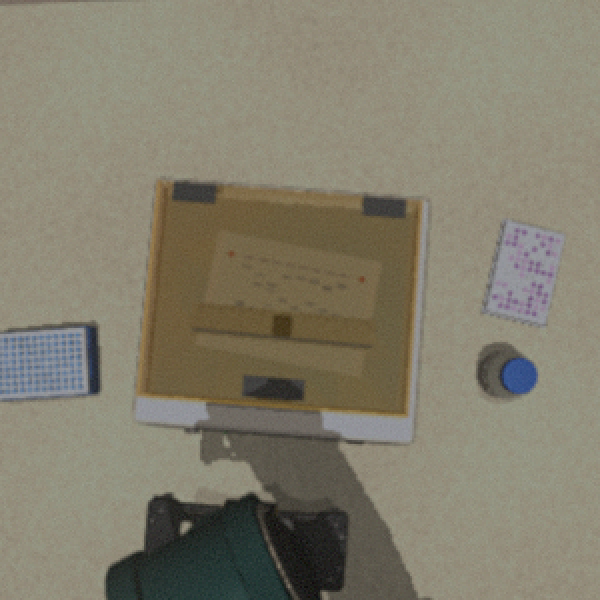

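The hood is still shut: no contact force was felt even at a nominal 14 mm press. I'll press deeper in small guarded steps.

Run:
```python
from h import *
robot.move_linear(PAD+[0,0,.06],.3)
robot.move_linear(PAD+[0,0,.021],.1)
for dz in np.arange(.015,-.012,-.004):
    b=robot.move_linear(PAD+[0,0,dz],.04,threshold=10);s=robot.get_state();print(b,round(dz,3),s["ee_pos"].round(4),s["force"].round(2),s["opening"])
    if b or abs(s["force"][2])>9: break
robot.move_linear(s["ee_pos"]-.13*EX+[0,0,.08],.35)
robot.pause(1.6)
print(robot.get_state()["time"])
im=robot.grab_frame("scene")
cv2.imwrite("pics/s3.png",im[120:320,190:500,::-1].repeat(2,0).repeat(2,1))
im=robot.grab_frame("top");cv2.imwrite("pics/t3.png",im[150:350,190:390,::-1].repeat(3,0).repeat(3,1))
```

```text
False 0.015 [0.478  0.1047 0.145 ] [ 0.78 -0.11  0.24] 0.00034564550695550216
False 0.011 [0.4779 0.1047 0.1408] [ 0.52  0.27 -0.06] 0.0004916162166594425
False 0.007 [0.4779 0.1046 0.1368] [-0.43 -0.84 -0.14] 0.00030110929969899244
False 0.003 [0.4779 0.1046 0.1328] [ 0.74 -0.04  0.86] 0.0005017752956379647
False -0.001 [0.4779 0.1047 0.1288] [ 0.75  0.01 -0.71] 0.00020659369290358133
False -0.005 [0.478  0.1047 0.1249] [-1.33  0.89  2.09] 0.0006697287961989406
False -0.009 [0.478  0.1047 0.1209] [-0.61  0.42  2.22] 0.0005580446588418515
13.75
```

View pics/s3.png

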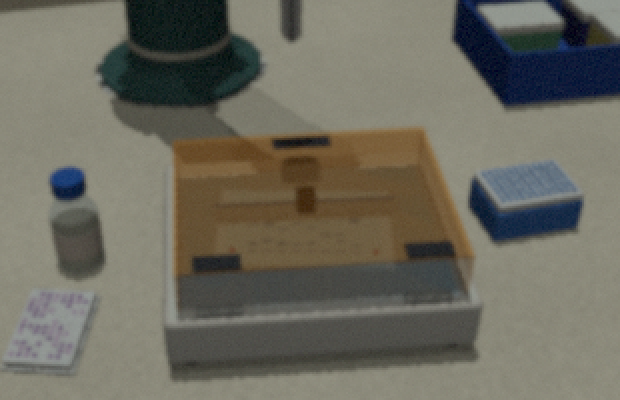

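The hood is still shut. Contact only began at TCP z≈0.127. I'll check pad height by triangulating both views, and press on.

Run:
```python
from h import *
print("pad scene proj", proj("scene",[PAD]), "seen ~(341,191)")
print("pad at z0.11", proj("scene",[ray("top",[[286.2,293.5]],[.11])[0]]))
s=robot.get_state();R=s["tool_rot"];print("tip top/scene",proj("top",[s["ee_pos"]]),proj("scene",[s["ee_pos"],s["ee_pos"]+.019*R[:,2]]))
robot.move_linear(PAD+[0,0,.06],.3)
robot.move_linear(PAD+[0,0,.004],.15)
im=robot.grab_frame("scene")
cv2.imwrite("pics/s4.png",cv2.resize(im[130:250,260:420,::-1],None,fx=5,fy=5))
for dz in np.arange(-.004,-.024,-.003):
    b=robot.move_linear(PAD+[0,0,dz],.04,threshold=10);robot.pause(.1);s=robot.get_state();print(b,round(dz,3),s["ee_pos"].round(4),s["force"].round(2))
    if b or abs(s["force"][2])>8: break
robot.move_linear(s["ee_pos"]-.13*EX+[0,0,.08],.35)
robot.pause(1.6)
print(robot.get_state()["time"])
im=robot.grab_frame("top");cv2.imwrite("pics/t4.png",cv2.resize(im[150:350,190:390,::-1],None,fx=3,fy=3))
```

```text
pad scene proj [[340.11439149 191.04410667]] seen ~(341,191)
pad at z0.11 [[340.50541662 197.7848464 ]]
tip top/scene [[278.95923564 356.67556761]] [[334.8149786  140.37476246]
 [334.82726196 147.04550021]]
False -0.004 [0.4781 0.1048 0.1262] [-0.52  1.9   1.46]
False -0.007 [0.478  0.1047 0.123 ] [-1.17  1.1   1.19]
False -0.01 [0.478  0.1047 0.1199] [-1.23  2.62  2.06]
False -0.013 [0.478  0.1047 0.117 ] [-0.88  1.03  2.91]
False -0.016 [0.4783 0.1048 0.1157] [-16.1   -3.07  46.32]
19.15
```

View pics/s4.png

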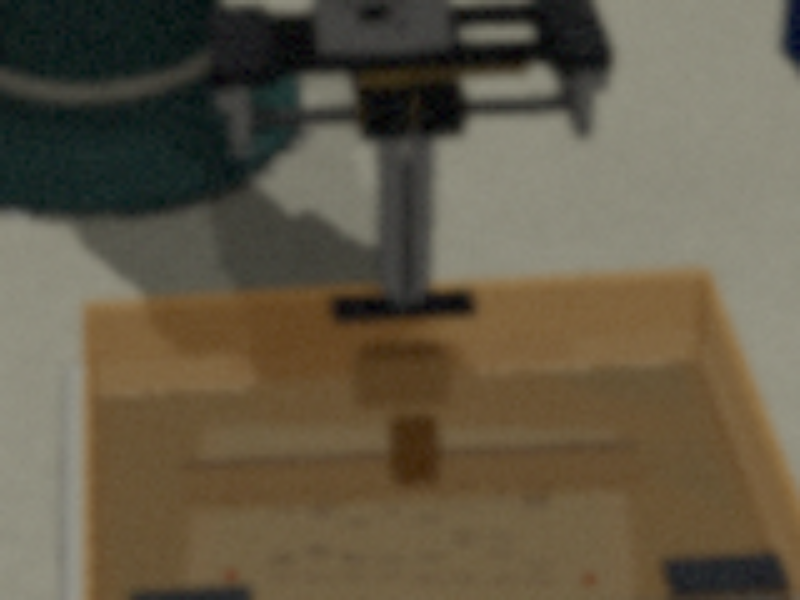

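View pics/t4.png

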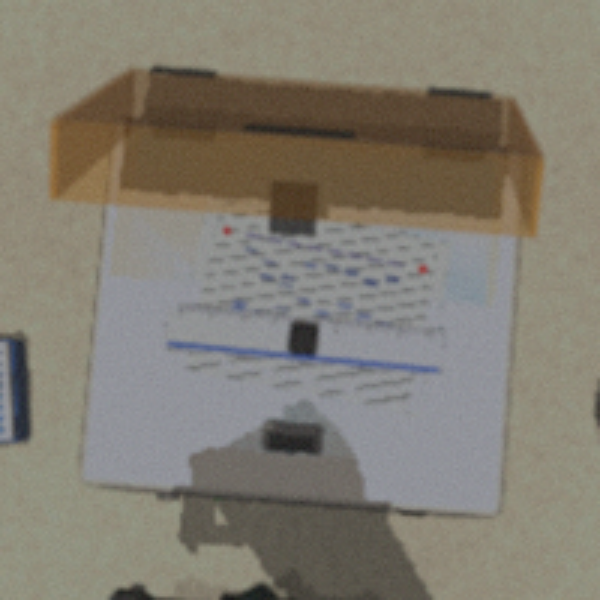

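The hood is now sprung up. The dots are at t4 (227,231) and (423,269), the blue stripe runs (167,345)–(438,370), and the grip is at (303,338). The true fingertip is near the TCP when closed, so I'll descend guarded. First I measure the relative geometry from that moment's picture.

```bash
cat >> h.py <<'E'
def seg(im,box):
    hsv=cv2.cvtColor(im,cv2.COLOR_RGB2HSV).astype(int);sub=np.zeros(im.shape[:2],bool);x0,x1,y0,y1=box;sub[y0:y1,x0:x1]=1
    H,S,V=hsv[...,0],hsv[...,1],hsv[...,2]; r,g,b=[im[...,i].astype(int) for i in range(3)]
    return sub&((H<8)|(H>172))&(S>90), sub&(b-r>35)&(S>80), sub&(V<75)
def cen(m,w=None):
    v,u=np.nonzero(m); return np.array([u.mean(),v.mean()])
def dots(im):
    red=seg(im,(250,345,215,255))[0]; return [(c,s[4]) for c,s,m in blobs(red,3)]
def stripe(im,box=(235,345,215,285)):
    bl=seg(im,box)[1]; bs=max(blobs(cv2.dilate(bl.astype(np.uint8),np.ones((1,5))),20),key=lambda b:b[1][2]);m=bs[2]&bl
    v,u=np.nonzero(m); k=np.polyfit(u,v,1); ok=abs(np.polyval(k,u)-v)<2; k=np.polyfit(u[ok],v[ok],1)
    us=np.array([u[ok].min(),u[ok].max()],float); P=ray("top",np.c_[us,np.polyval(k,us)],[.085]*2); return P,ok.sum()
E
python3 - <<'E'
from h import *
im=robot.grab_frame("top")
d=dots(im);print(d)
D=ray("top",[x[0] for x in d],[.081]*len(d));print("dots",D)
P,n=stripe(im);print("stripe",n,P,np.linalg.norm(P[0]-P[1]))
for c,s,m in blobs(seg(im,(275,305,250,275))[2],15): print("grip",c,s,ray("top",[c],[.108]))
E
```

```text
[(array([265.5, 226.5]), np.int32(4)), (array([330.5, 239.5]), np.int32(4))]
dots [[ 0.63773401  0.15459143  0.081     ]
 [ 0.60278975 -0.00075852  0.081     ]]
stripe 113 [[ 0.5478643   0.19937332  0.085     ]
 [ 0.52266435 -0.00678202  0.085     ]] 0.20768981860641278
grip [290.74712644 262.17241379] [287 257   9  11  87] [[0.54961261 0.09413997 0.108     ]]
```

Dot spacing of 159 mm (160 given) and the grip position agree with the stripe. I'll grasp the grip tilted 32°, descending under guard.

Run:
```python
from h import *
R0=rot(-.1217,np.radians(32)); R1=rot(-.2212,np.radians(32))
G=np.array([.5505,.0943,.100]); T=np.array([.6027,.0809,.100])
print(robot.ik(G,R0),robot.ik(T,R1))
robot.gripper_to(.05)
robot.move_ptp(G-.10*R0[:,2],R0)
robot.move_linear(G-.022*R0[:,2],.12)
f0=robot.get_state()["force"]
hit=False
for a in np.arange(-.016,.0081,.004):
    hit=robot.move_linear(G+a*R0[:,2],.04,threshold=5); robot.pause(.1); s=robot.get_state(); f=s["force"]-f0
    print(hit,round(a,3),s["ee_pos"].round(4),f.round(1))
    if hit or f[2]>3: break
else: a=.008
robot.move_linear(s["ee_pos"]-(.003 if hit or f[2]>3 else .0)*R0[:,2],.04)
im=robot.grab_frame("scene")
cv2.imwrite("pics/s5.png",cv2.resize(im[130:250,260:420,::-1],None,fx=5,fy=5))
s=robot.get_state();print(s["time"],s["ee_pos"],s["opening"])
```

```text
[-0.53695518  0.25753905  0.17487302  2.29746905  1.17135434  0.23142204
 -0.03697155] [-0.65598813  0.35237604  0.3630749   2.18089088  0.84168834  0.22177461
  0.21714621]
False -0.016 [0.5421 0.0954 0.1139] [-1.3  1.   0.6]
False -0.012 [0.5441 0.095  0.1103] [-1.5  0.2 -1.4]
False -0.008 [0.5462 0.0947 0.1069] [-0.2  0.4  0.7]
False -0.004 [0.5483 0.0944 0.1035] [-1.6  1.   0. ]
False 0.0 [0.5504 0.0942 0.1001] [ 0.4  1.1 -0.1]
False 0.004 [0.5525 0.094  0.0967] [-0.3 -0.6 -0.3]
False 0.008 [0.5546 0.0937 0.0933] [-1.   0.4 -0.9]
24.4917 [0.55462883 0.09374122 0.0933815 ] 0.0498572007197092
```

View pics/s5.png

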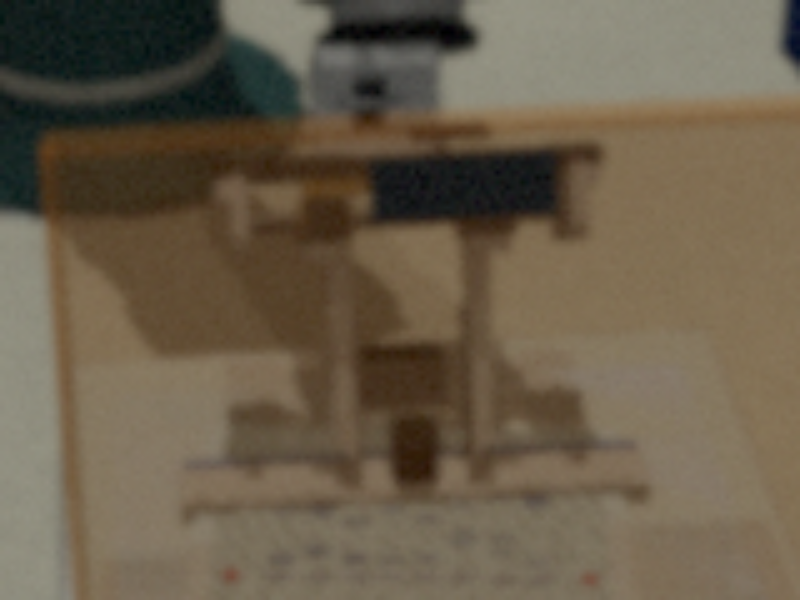

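The fingers straddle the grip (crop about (345–480, 470)) just above the blade without contact. I'll grip, slide and look.

Run:
```python
from h import *
s=robot.get_state();f0=s["force"]
robot.gripper_to(0.0)
s=robot.get_state();print(s["opening"],s["grasp_force"],s["ee_pos"],(s["force"]-f0).round(1))
c=np.array([.5505,.0943]);T=np.array([.6027,.0809]);dy=-.2212+.1217
M=np.array([[np.cos(dy),-np.sin(dy)],[np.sin(dy),np.cos(dy)]])
p=s["ee_pos"].copy();p[:2]=T+M@(p[:2]-c)
robot.move_linear(p,.04,frame=rot(-.2212,np.radians(32)))
s=robot.get_state();print(s["time"],s["ee_pos"],s["opening"],(s["force"]-f0).round(1))
im=robot.grab_frame("top")
cv2.imwrite("pics/t6.png",cv2.resize(im[195:285,235:355,::-1],None,fx=6,fy=6,interpolation=cv2.INTER_CUBIC))
P,n=stripe(im);print("stripe",n,P,np.linalg.norm(P[0]-P[1]),dots(im))
np.save("p.npy",p)
```

```text
0.021795994258103572 30.000004470348358 [0.55463636 0.09374188 0.09331011] [-0.9 -0.4 -0.3]
26.5417 [0.60669797 0.07990153 0.09332314] 0.02154787150687076 [-0.2 -0.7 -0.9]
stripe 13 [[ 0.56918954  0.00148514  0.085     ]
 [ 0.56495245 -0.01746808  0.085     ]] 0.019421058595565616 [(array([330.66666667, 239.33333333]), np.int32(3))]
```

View pics/t6.png

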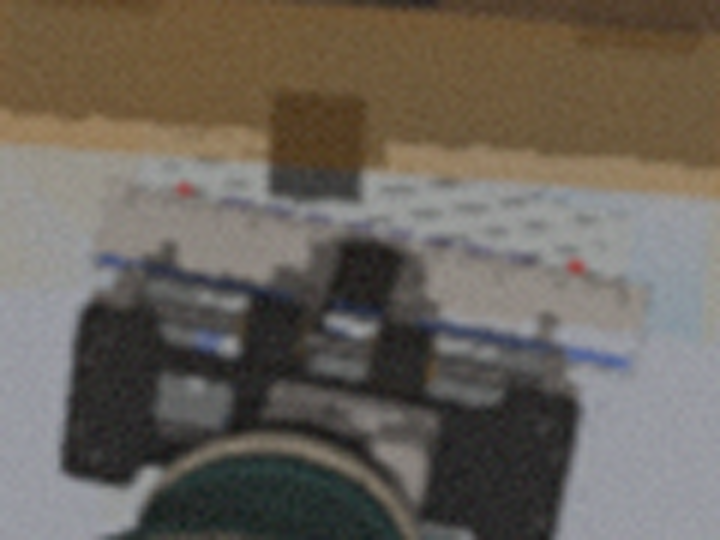

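The edge now runs through both dots, seen in part at crop (183,188) and (577,267); the stripe runs (100,260)–(630,363). I check the distance to the originally measured dots before releasing.

Run:
```python
from h import *
def dist(P,D):
    t=(P[0]-P[1])[:2];t/=np.linalg.norm(t);n=np.array([t[1],-t[0]]);return (D[:,:2]-P[0,:2])@n, np.arctan2(-t[0],t[1])
D=np.array([[.63773,.15459,.081],[.60279,-.00076,.081]])
P=ray("top",[[251.67,238.33],[340,255.5]],[.085]*2)
print("manual",dist(P,D))
im=robot.grab_frame("top")
# loose blue mask along the seen line, fitted
r,b=im[...,0].astype(int),im[...,2].astype(int)
pts=[]
for u in list(range(252,266))+list(range(308,340)):
    v0=238.33+(u-251.67)*(17.17/88.33); vs=np.arange(int(v0)-3,int(v0)+5); w=np.clip((b-r)[vs,u]-12,0,None)
    if w.sum()>25: pts.append((u,(w*vs).sum()/w.sum()))
pts=np.array(pts);k=np.polyfit(pts[:,0],pts[:,1],1);print(len(pts),np.std(np.polyval(k,pts[:,0])-pts[:,1]))
P=ray("top",np.c_[[252,340],np.polyval(k,[252,340])],[.085]*2);print("fit",dist(P,D),P)
# red-weighted dots
g=im[...,1].astype(int)
for c in((265,226),(330,239)):
    vs,us=np.mgrid[c[1]-4:c[1]+5,c[0]-4:c[0]+5];w=np.clip((r-np.maximum(g,b))[vs,us]-12,0,None);uv=[(w*us).sum()/w.sum(),(w*vs).sum()/w.sum()];print(uv,w.sum(),dist(P,ray("top",[uv],[.081])))
```

```text
manual (array([0.03458088, 0.03363829]), np.float64(-0.2153105065411946))
23 0.0719633521646637
fit (array([0.03332285, 0.03308804]), np.float64(-0.21975551395965323)) [[ 0.61078312  0.18681161  0.085     ]
 [ 0.56409484 -0.02221288  0.085     ]]
[np.float64(265.24886877828055), np.float64(226.0814479638009)] 221 (array([0.03419965]), np.float64(-0.21975551395965323))
[np.float64(330.5309446254072), np.float64(239.0)] 307 (array([0.03428316]), np.float64(-0.21975551395965323))
```

Edge offset and both dots agree to about 1 mm, and the dots show as half discs. I'll release, back out, and verify before closing.

```bash
cat > arc.py <<'E'
from h import *
HG=np.array([.478,.1047,0])+.228*EX
def tcp(th,back=0.,dz=0.):
    x=-.228*np.cos(th)+.054*np.sin(th); z=.076+.228*np.sin(th)+.054*np.cos(th)
    return HG+EX*(x+.008*min(1,th/.3)+back)+np.array([0,0,z-.002+dz])
E
python3 - <<'E'
from arc import *
robot.gripper_to(.05); R=robot.get_state()["tool_rot"];p=robot.get_state()["ee_pos"]
robot.move_linear(p-.07*R[:,2],.15)
robot.move_linear(np.array([.44,.1,.33]),.3)
im=robot.grab_frame("top");s=robot.get_state();print(s["time"],s["ee_pos"])
cv2.imwrite("pics/t7.png",cv2.resize(im[195:285,235:355,::-1],None,fx=6,fy=6,interpolation=cv2.INTER_CUBIC))
r,g,b=[im[...,i].astype(int) for i in range(3)];pts=[]
for u in range(252,340):
    v0=238.33+(u-251.67)*(17.17/88.33); vs=np.arange(int(v0)-3,int(v0)+5); w=np.clip((b-r)[vs,u]-12,0,None)
    if w.sum()>25: pts.append((u,(w*vs).sum()/w.sum()))
pts=np.array(pts)
k=np.polyfit(pts[:,0],pts[:,1],1);P=ray("top",np.c_[[252,340],np.polyval(k,[252,340])],[.085]*2)
t=(P[0]-P[1])[:2];t/=np.linalg.norm(t);n=np.array([t[1],-t[0]])
D=np.array([[.63773,.15459],[.60279,-.00076]]);print(len(pts),(D-P[0,:2])@n,P)
for th in(1.2,.8,.4,0): print(tcp(th).round(3),robot.ik(tcp(th),rot(VY)) is not None, robot.ik(tcp(th,.04,.1),rot(VY)) is not None)
E
```

```text
28.825 [0.44023857 0.0995247  0.32821449]
88 [0.03346471 0.03325738] [[ 0.61064257  0.18681291  0.085     ]
 [ 0.56391726 -0.0222078   0.085     ]]
[0.681 0.084 0.306] True True
[0.593 0.093 0.275] True True
[0.525 0.1   0.213] True True
[0.478 0.105 0.128] True True
```

View pics/t7.png

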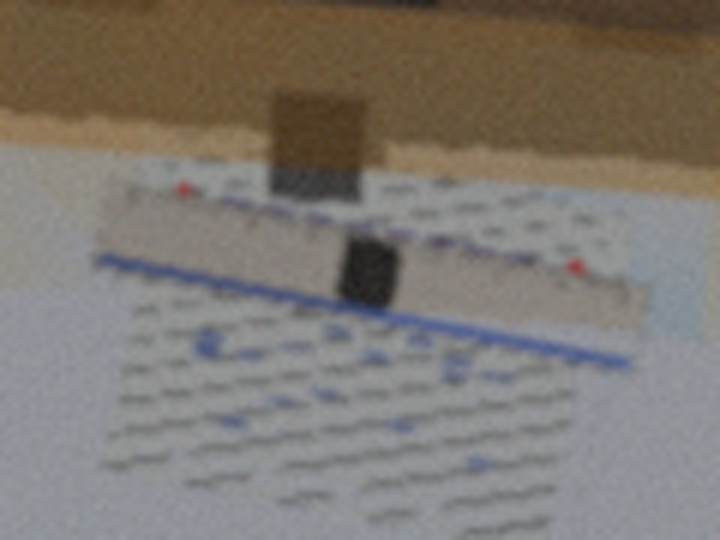

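The straightedge lies on the dots, with half discs at crop (183,188) and (577,267) and the edge through their middles. Next I go over the hood and swing it shut along its arc.

Run:
```python
from arc import *
R=rot(VY);robot.gripper_to(0.)
robot.move_linear(np.array([.48,.1,.45]),.3,frame=R)
robot.move_linear(tcp(1.2,.035,.11),.3)
robot.move_linear(tcp(1.2,.035,0),.2)
f0=robot.get_state()["force"]; print(robot.get_state()["time"])
robot.move_linear(tcp(1.2,.004),.1,threshold=15)
for th in np.arange(1.1,.05,-.1):
    h=robot.move_linear(tcp(th),.1,threshold=25); s=robot.get_state(); print(round(th,2),h,(s["force"]-f0).round(1),round(s["time"],2))
    if h: break
im=robot.grab_frame("scene");cv2.imwrite("pics/s8.png",cv2.resize(im[120:320,220:480,::-1],None,fx=3,fy=3))
```

```text
32.3333
1.1 False [ 2.1 -0.2  0. ] 33.22
1.0 False [ 2.3 -0.4 -0.9] 33.6
0.9 False [ 2.  -0.1  0.1] 33.98
0.8 False [2.1 0.4 0.2] 34.37
0.7 False [ 2.  -1.1  0.7] 34.75
0.6 False [ 1.5 -0.6  0.3] 35.13
0.5 False [ 0.5 -0.7  0.9] 35.52
0.4 False [ 0.8 -0.8  1.8] 35.9
0.3 False [-1.1 -1.1  2.4] 36.28
0.2 False [-0.9 -0.4  2.5] 36.68
0.1 False [-1.5 -0.   2.3] 37.08
```

View pics/s8.png

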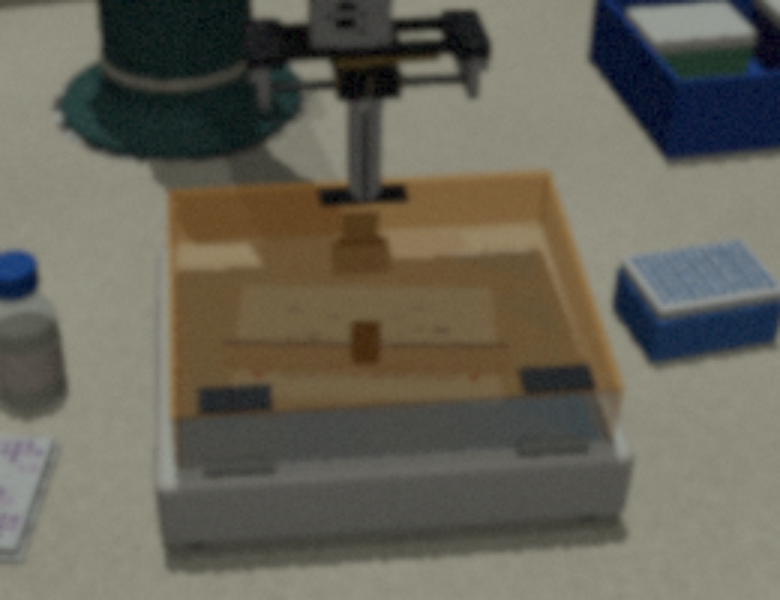

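The hood is nearly down with the finger on the pad at crop (365,195). Now I press to the stop and let go.

Run:
```python
from arc import *
p=tcp(0);f0=robot.get_state()["force"]
robot.move_linear([p[0],p[1],.122],.06)
for z in np.arange(.1205,.1085,-.001):
    h=robot.move_linear([p[0],p[1],z],.02,threshold=12); robot.pause(.1); s=robot.get_state(); f=s["force"]-f0; print(round(z,4),h,f.round(1))
    if h or f[2]>11: break
q=s["ee_pos"]
robot.move_linear(q+[0,0,.035],.1); robot.move_linear(q-.13*EX+[0,0,.10],.3)
robot.pause(1.)
print(robot.get_state()["time"],robot.get_state()["force"])
im=robot.grab_frame("top")
red=seg(im,(255,345,215,250))
hsv=cv2.cvtColor(im,cv2.COLOR_RGB2HSV);sub=np.zeros(im.shape[:2],bool);sub[185:312,210:372]=1
for c,s,m in blobs(sub&(hsv[...,1]<90)&(im.max(2)<110),100): print("dark",c,s)
cv2.imwrite("pics/t9.png",cv2.resize(im[180:330,205:375,::-1],None,fx=4,fy=4,interpolation=cv2.INTER_CUBIC))
```

```text
0.1205 False [ 0.5  0.  -0.1]
0.1195 False [-0.8  0.8 -0.4]
0.1185 False [-0.2  0.5  0.4]
0.1175 False [-0.1  0.9  0.8]
0.1165 False [-1.4 -0.3  1. ]
0.1155 False [-5.2 -0.1 15.2]
42.0167 [0.47497357 0.43076661 0.31246981]
dark [246.75663717 195.32743363] [236 190  25  12 226]
dark [341.57692308 202.99145299] [330 197  24  14 234]
dark [286.27556818 293.25852273] [270 287  33  14 352]
dark [283.1474359  304.73076923] [253 301  58  10 156]
```

View pics/t9.png

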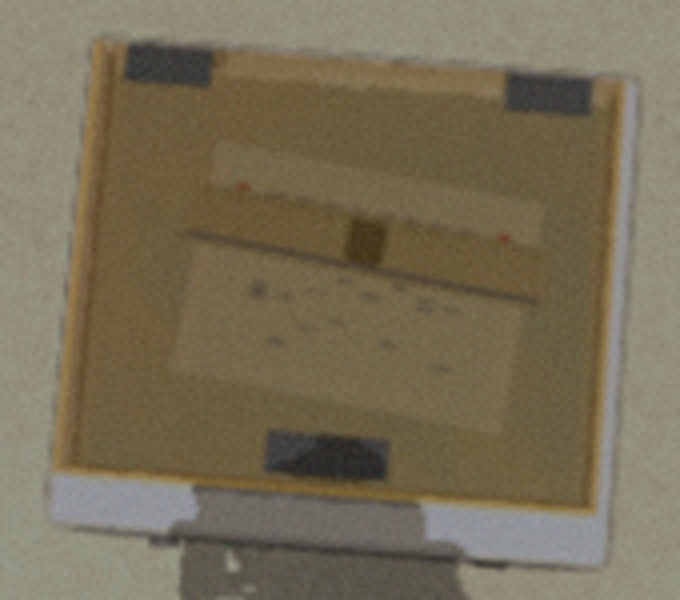

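The hood is latched: the pad is back at (286.3,293.3) px, its original place. The straightedge still cuts both dots, at crop (243,187) and (504,238). I'm handing it in.

```bash
python3 -c "
from rig import robot
print(robot.sign_off())"
```

```text
the job is handed in; nothing more can be done
None
```

The job is handed in at about 42 s: the hood sprang open on the third press and is now latched shut again, and the straightedge's graduated edge runs through both red dots to about 1 mm by camera; no verdict was returned.

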